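Walk the heavy case back to the stop rail

TASK

The big strapped case of bottles is too heavy and wide to pick up: walk it away from you, flat on the bench, until its far side stands flush against the steel stop rail, between the rail's ends. Walk it by pushing its near side close to alternate corners: first swing its left end (the robot's left) 3 to 4 cm ahead of the right, then the right end 3 to 4 cm ahead of the left, and so on in turn until it is home and square.

Things in the scene. Friction and masses are not known exactly. Their poses are not given: they have to be found in the camera images.
- case: heavy (about 1.6 kg) brown carton with two grey straps, the widest on the bench: 100 mm deep (x), 170 wide (y), 90 high. Origin: centre of its underside; x points to its far side (to the rail), y to its left end. Starts roughly square to the rail, 95 to 120 mm short of it. Pushed (under 25 N) near one corner, 30 to 60 mm up, it turns about its other end without tipping.
- rail: straight steel stop rail, fixed, 270 mm long (y), 45 high, 6 thick, foot plate behind it. Origin: bench level, middle of its front face, against which the case is to stand; x points away from the robot, square to that face, y along the rail to the left. With the case flush, the case's origin lies at x = -50 mm in this frame.
- rail_diagonal (a point): middle of the rail's top edge (45 mm above the bench), only a reference direction: its x axis is level and turned 45 degrees to the left of the rail's x axis.
There are look-alikes about, which are no part of the job. Leave any blue, turquoise or yellow look-alike of the case alone.

How it is judged:
By the outcome, as a careful person would: the job done as asked, in the order asked, and still so for the second after the job is handed in, with the robot touching nothing.
It also fails if it takes over 58 s, if anything falls off the work surface, if the arm or the gripper's body presses on something with over 40 N, if the wrist force passes 120 N, or if a joint passes its speed limit or range.

ROBOT

A 7-joint arm with a two-finger parallel gripper is mounted at the origin on the work surface. World frame = base frame: x ahead of the robot, y to its left, z up, the work surface at z = 0. Lengths are in m, angles in rad, forces in N, time in s.
With the tool pointing down it reaches from about 0.425 to 0.825 m from the base axis. Payload 3.6 kg.
Tool frame: the origin (TCP) lies on the centre line of the jaws, within the pads' length; the fingertips stand 8 mm ahead of it and the grasp point (between the pads) lies 11 mm behind it; z points along the fingers, y is the direction in which the jaws open and shut (so a half turn about z gives the same grasp; the last joint's range is limited). The gripper opens to 93 mm and grips with 3 to 60 N. Pads are 15 mm wide; open, the fingers measure 128 mm over their backs; the gripper's body (75 mm by 188 mm) begins 65 mm behind the grasp point.
Start: joints at [1.105, 0.615, -0.013, 1.423, 0.008, 1.103, -0.04], TCP at [0.277, -0.588, 0.227] pointing down, gripper open.
Joint ranges: [-3.12, 3.12], [-0.3, 2.06], [-1.34, 1.32], [0.26, 2.42], [-1.36, 4.5], [0.01, 1.98], [-2.84, 2.84]. Speed limits (rad/s): [2.79, 2.79, 3.14, 3.14, 3.14, 3.14, 3.14].

INTERFACE

Orientations are given as a rotation vector (axis times angle).
In Python, from plant import arm, camera gives the robot as it stands.
- The arm moves only by the tool apply_moves, never from a script. Its argument "rows" is a list of rows, each a list of 3 entries, a list of its own where there are three numbers: the opening, from 0 (shut) to 1 (fully open), then the shift along the world's x, y, z in mm, then the turn about the world's z in degrees. In form: [[grip, [dx, dy, dz], twist], ...]. A call has exactly 8 rows; each row is the pose to reach, as a shift and turn from the pose commanded when the call began; what a row does not reach only later rows make up. A row lasts 1/8 s, in which the tool goes at most 62.5 mm and 10.7 degrees, less where a joint would pass 70% of its speed; a pose out of reach is approached as far as the arm can. A call with a gripper value outside its range is refused whole. The fingers move at their own pace and stop on an object; "grip_force" is the grip in N (left out, the last holds). Time passes only in rows, so rows that repeat a pose let the fingers close, or fill a call up. It gives the time, the measured TCP pose, the force and the opening at its end, in the units of the state.
- arm.sense(): the state, without advancing time (a new reading comes with each control period).
- camera(name): name is "side" or "top"; returns a dict with "frame" (420x560x3 uint8, blue, green, red), "mtx" (3x3 intrinsics, pixels), "eye" and "rotation" of the camera in the world. Camera axes: x right, y down, z forward; pixel columns grow to the right and rows downward; lengths in m; the calibration is good to about 2 mm. A picture is of the moment at which its call begins. There is no depth.
- arm.close_job(): hands the job in, once; it reports no verdict.
The state is a dict: "time_s": time; "joint_positions": joint angles; "qd": joint speeds; "tau": joint torques, N m; "tool_pos": TCP position; "eef_rot": TCP orientation; "force": force on the tool from outside, world axes, zero at the start; "torque": the same for the moment, N m; "finger_gap": opening from 0.0 (shut) to 1.0 (fully open).
Only numpy, scipy, OpenCV 4.12 (cv2) and the standard library are available. Lean on these libraries where they do the work, as an engineer would, in place of code of your own. Each camera call takes 0.05 s, during which the arm holds its last target.

## Working session

There is one attempt and no reset: what is moved stays moved. The work goes in short steps, Python scripts to look and compute and a tool call to move; the robot and the scene stay as the last step left them, time stands still between calls to the robot, and variables do not carry over. Pictures are saved under pics/ and viewed, and the job is handed in when it is done.

Besides the shell and the picture viewer there is one more tool, called in YAML: its name, and indented under it one key for each argument. apply_moves: Moves the arm, as the interface text tells. Its arguments: {"type":"object","properties":{"rows":{"type":"array","items":{"type":"array"}},"grip_force":{"type":"number"}},"required":["rows"]}

```bash
ls; mkdir -p pics
python3 - <<'E'
from plant import arm, camera
import cv2
print(arm.sense())
for n in("side","top"):
    c=camera(n); cv2.imwrite(f"pics/{n}0.png",c["frame"]); print(n,c["mtx"],c["eye"],c["rotation"])
E
```

```text
pics
{'time_s': 0.0, 'joint_positions': array([ 1.10446632,  0.61589815, -0.01263369,  1.4248669 ,  0.00810797,
        1.10342299, -0.04038982]), 'qd': array([ 8.08381563e-05,  2.37426289e-03, -9.34747974e-04,  9.71798441e-04,
        1.90249297e-04, -1.01581019e-03,  3.80606597e-04]), 'tau': array([-6.26760029e-04, -4.58942986e+01,  2.09018905e-01, -1.65748805e+01,
       -6.10839576e-02,  2.04130897e-02,  2.39398723e-04]), 'tool_pos': array([ 0.27644877, -0.58743403,  0.2255054 ]), 'eef_rot': array([-3.06348147e+00, -6.84932085e-01,  9.23079816e-04]), 'force': array([ 0.12420369,  0.56698118, -0.48221179]), 'torque': array([-0.03333505,  0.04529192,  0.04713519]), 'finger_gap': 0.9968430286750042}
side [[478.07662379   0.         278.47319554]
 [  0.         478.07662379 210.40818324]
 [  0.           0.           1.        ]] [0.11113643 0.65118604 0.61664078] [-0.59402951  2.48606233 -1.37781926]
top [[455.57341614   0.         276.51891225]
 [  0.         455.57341614 210.04013758]
 [  0.           0.           1.        ]] [ 0.38375543 -0.16348646  1.11820684] [-2.11429299  2.14214841 -0.13173087]
```

View pics/side0.png

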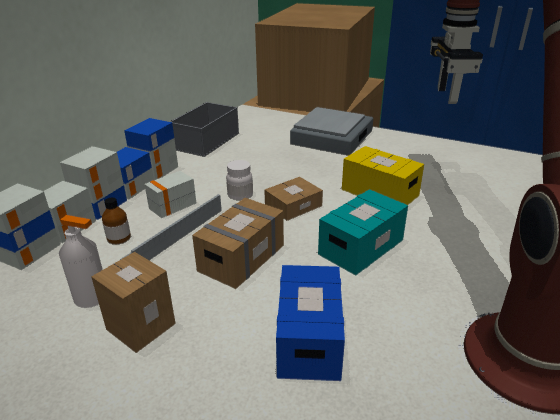

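View pics/top0.png

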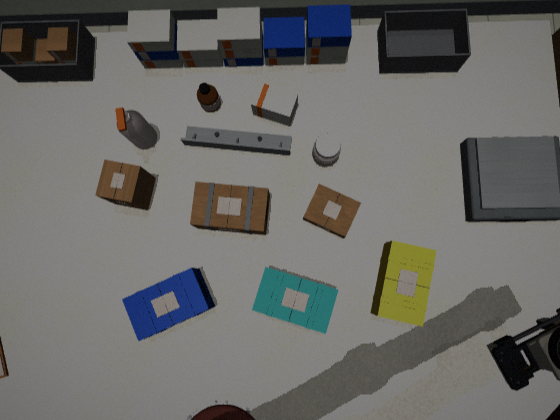

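The side view shows the strapped case at (240,240), with the rail behind it. In the top view the case is at about (230,207) and the rail runs from (183,140) to (291,147). The turquoise box stands at (295,299), near the approach path. I'll enlarge the top view to measure.

Run:
```python
import cv2
a=cv2.imread("pics/top0.png")[110:250,165:345]
cv2.imwrite("pics/crop0.png",cv2.resize(a,None,fx=4.4,fy=4.2,interpolation=cv2.INTER_CUBIC)[:600])
b=cv2.imread("pics/side0.png")[180:300,120:300]
cv2.imwrite("pics/crops0.png",cv2.resize(b,None,fx=4.4,fy=4.4,interpolation=cv2.INTER_CUBIC))
```

```text
(no output)
```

View pics/crop0.png

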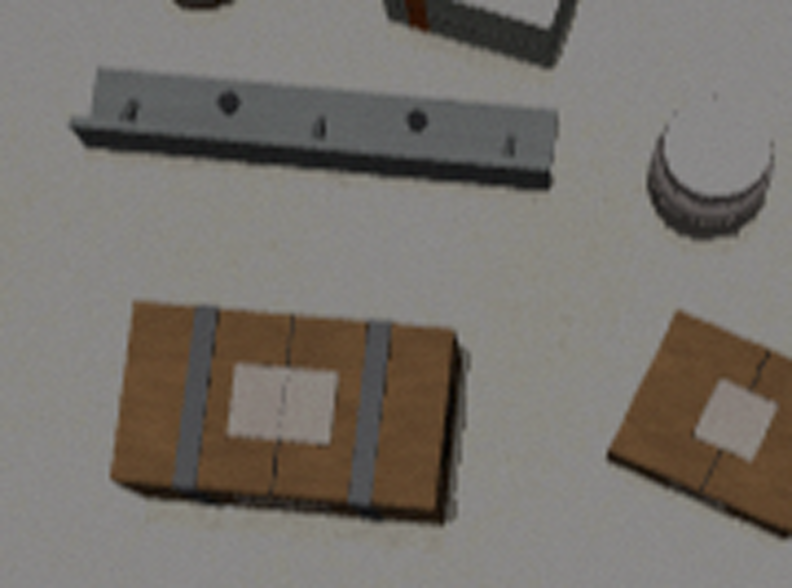

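View pics/crops0.png

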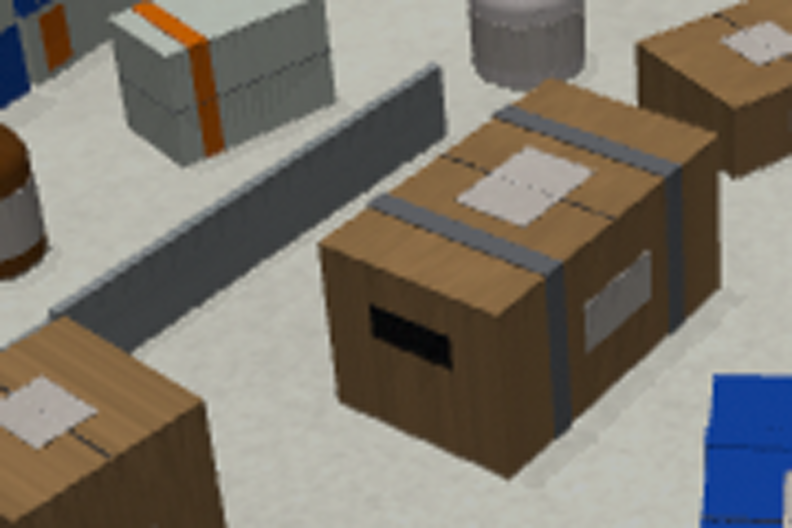

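```bash
cat > h.py <<'E'
import cv2, numpy as np
from scipy.spatial.transform import Rotation as R
def cast(c,uv,z):
    uv=np.atleast_2d(uv).astype(float)
    d=np.c_[uv,np.ones(len(uv))]@np.linalg.inv(c["mtx"]).T@R.from_rotvec(c["rotation"]).as_matrix().T
    e=np.array(c["eye"]); s=(z-e[2])/d[:,2]
    return (e+s[:,None]*d)[:,:2]
def proj(c,P):
    p=(np.atleast_2d(P)-c["eye"])@R.from_rotvec(c["rotation"]).as_matrix()@np.array(c["mtx"]).T
    return p[:,:2]/p[:,2:]
RL=None
def rail_from(c):
    f=lambda x,y:(165+(x+.5)/4.4-.5,110+(y+.5)/4.2-.5)
    top=cast(c,[f(75,128),f(551,172)],.045); bot=cast(c,[f(85,149),f(551,189)],0)
    return top,bot
def case(c,near=None,tag=None,vth=75):
    """top face quad from the label/straps-filled bright-brown mask"""
    im=c["frame"]; hsv=cv2.cvtColor(im,cv2.COLOR_BGR2HSV)
    m=((hsv[...,0]>5)&(hsv[...,0]<22)&(hsv[...,1]>80)&(hsv[...,2]>vth)).astype(np.uint8)
    m=cv2.morphologyEx(m,cv2.MORPH_CLOSE,np.ones((9,9)))
    n,l,s,ce=cv2.connectedComponentsWithStats(m)
    i=max(range(1,n),key=lambda k:s[k,4])
    cn=max(cv2.findContours((l==i).astype(np.uint8),cv2.RETR_EXTERNAL,cv2.CHAIN_APPROX_NONE)[0],key=cv2.contourArea)
    P=cast(c,cn[:,0],.09).astype(np.float32)*1000
    (cx,cy),(w,h),a=cv2.minAreaRect(P)
    if w>h: a-=90   # make h the long side (y)
    a=(a+90)%180-90
    if tag:
        o=im.copy(); cv2.drawContours(o,[cn],-1,(0,255,0),1); cv2.imwrite(f"pics/{tag}.png",cv2.resize(o[90:260,150:350],None,fx=3.5,fy=3.5))
    return cx,cy,w,h,a
E
python3 - <<'E'
from h import *
from plant import camera
c=camera("top")
t,b=rail_from(c); print(t,b)
for q in(t,b): d=q[0]-q[1]; print(np.linalg.norm(d),q.mean(0),np.degrees(np.arctan2(-d[0],d[1])))
print(case(c,tag="m1"))
h=cv2.cvtColor(c["frame"],cv2.COLOR_BGR2HSV)
print(h[180:240:4,215])
E
```

```text
[[ 0.7270029   0.09864643]
 [ 0.69521429 -0.16674082]] [[ 0.72802182  0.10350729]
 [ 0.69770298 -0.16671638]]
0.26728431984591255 [ 0.7111086 -0.0340472] -6.830457877023363
0.2719192313281415 [ 0.7128624  -0.03160454] -6.401760055262995
(553.9229736328125, -24.397018432617188, 169.3754425048828, 99.28109741210938, -6.085487365722656)
[[ 17  13 138]
 [ 16 130  94]
 [ 14 140  93]
 [ 14 129  95]
 [ 15 135 100]
 [ 15 140  93]
 [ 15 130  98]
 [ 16 136  90]
 [ 14 132  93]
 [ 15 139  86]
 [ 15 134  97]
 [ 15 138  94]
 [ 14 167  26]
 [ 22  20 137]
 [ 21  13 137]]
```

View pics/m1.png

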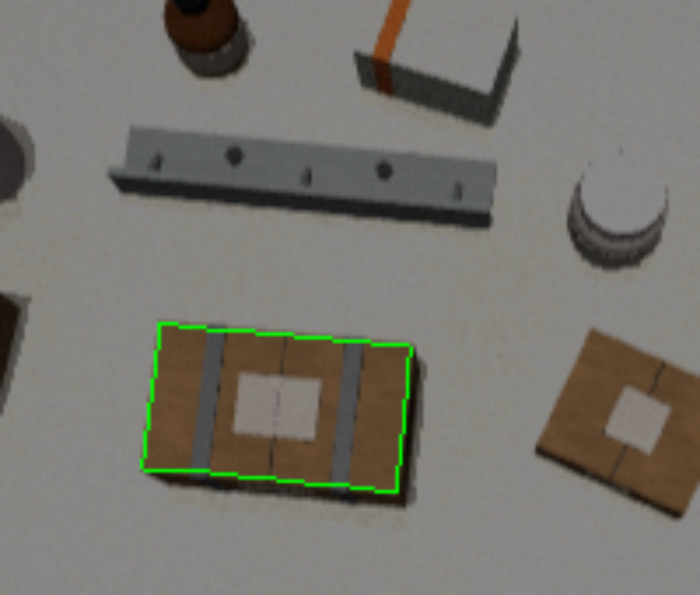

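Run:
```python
from h import *
from plant import camera
c=camera("top"); s=camera("side")
hsv=cv2.cvtColor(c["frame"],cv2.COLOR_BGR2HSV)
for n,(a,b) in dict(blue=(105,130),turq=(80,100),yel=(22,35)).items():
    m=((hsv[...,0]>=a)&(hsv[...,0]<=b)&(hsv[...,1]>100)&(hsv[...,2]>40)).astype(np.uint8); m[:220]=0
    cn=max(cv2.findContours(m,0,1)[0],key=cv2.contourArea)
    print(n,cast(c,cv2.boxPoints(cv2.minAreaRect(cn)),.09).round(3).tolist())
# side-view check of the case's corners: viewed crop pixels of near-left top, bottom; far-left top/bottom; near-right top
f=lambda x,y:(120+x/4.4,180+y/4.4)
print("side top NL,FL,NR",cast(s,[f(498,317),f(320,243),f(718,137)],.09))
print("side bottom NL,FL,NR",cast(s,[f(508,479),f(340,402),f(720,290)],0))
yaw=np.radians(-6.1);X=np.array([np.cos(yaw),np.sin(yaw)]);Y=np.array([-X[1],X[0]]);C=np.array([553.9,-24.4])
for a,b in((-50,85),(50,85),(-50,-85)): print(C+a*X+b*Y)
print("rail side right top/bottom",cast(s,[f(440,66)],.045),cast(s,[f(445,133)],0))
```

```text
blue [[0.345, 0.22], [0.417, 0.058], [0.325, 0.013], [0.254, 0.174]]
turq [[0.32, -0.076], [0.416, -0.107], [0.363, -0.27], [0.269, -0.237]]
yel [[0.305, -0.335], [0.473, -0.375], [0.448, -0.492], [0.282, -0.45]]
side top NL,FL,NR [[ 0.51170151  0.06545434]
 [ 0.61040806  0.05421117]
 [ 0.49322317 -0.10166205]]
side bottom NL,FL,NR [[ 0.5135263   0.06446023]
 [ 0.61111162  0.05358937]
 [ 0.49315263 -0.1027047 ]]
[513.21554886  65.43192882]
[612.64934327  54.80552168]
[ 495.15065673 -103.60552168]
rail side right top/bottom [[ 0.6944122  -0.16426185]] [[ 0.69677089 -0.16681005]]
```

apply_moves:
  rows:
    - [0,[25,55,0],7]
    - [0,[50,110,0],15]
    - [0,[75,165,0],22]
    - [0,[100,220,0],30]
    - [0,[125,275,0],37]
    - [0,[150,330,0],44]
    - [0,[175,385,0],51]
    - [0,[200,440,0],58]
  grip_force: 20

```text
time_s: 1.25
tool_pos: [0.4774, -0.1465, 0.2269]
eef_rot: [2.345, 2.089, 0.0]
force: [0.3, -0.2, -0.0]
finger_gap: 0.187
```

apply_moves:
  rows:
    - [0,[-3,50,0],0]
    - [0,[-6,100,0],0]
    - [0,[-9,150,0],0]
    - [0,[-9,202,0],0]
    - [0,[-9,202,-50],0]
    - [0,[-9,202,-100],0]
    - [0,[-9,202,-145],0]
    - [0,[-9,202,-179],0]

```text
time_s: 2.25
tool_pos: [0.4674, 0.0537, 0.046]
eef_rot: [-2.349, -2.085, 0.001]
force: [-0.2, -0.0, 0.1]
finger_gap: 0.005
```

apply_moves:
  rows:
    - [0,[12,-1,0],0]
    - [0,[20,-2,0],0]
    - [0,[25,-3,0],0]
    - [0,[29,-3,0],0]
    - [0,[33,-4,0],0]
    - [0,[37,-4,0],0]
    - [0,[41,-5,0],0]
    - [0,[45,-5,0],0]

```text
time_s: 3.25
tool_pos: [0.508, 0.0515, 0.0481]
eef_rot: [-2.341, -2.085, 0.008]
force: [-8.8, 5.0, 6.3]
finger_gap: 0.003
```

```bash
cat >> h.py <<'E'
def side_case(s,tag=None):
    im=s["frame"]; cv2.imwrite(f"pics/{tag}.png",cv2.resize(im[150:320,80:320],None,fx=3.3,fy=3.3,interpolation=cv2.INTER_CUBIC))
def look(tag):
    from plant import camera
    c=camera("top"); r=case(c,tag=tag)
    rel=np.array(r[:2])-[712,-33]; t=np.radians(-6.6); 
    x=rel@[np.cos(t),np.sin(t)]; y=rel@[-np.sin(t),np.cos(t)]
    print("centre %.1f %.1f size %.0f %.0f yaw %.1f | rail: x %.1f y %.1f yaw %.1f  leftlead %.1f"%(*r,x,y,r[4]+6.6,-170*np.sin(np.radians(r[4]+6.6))))
E
python3 -c "
from h import *;look('p1')"
```

```text
centre 559.9 -26.9 size 169 100 yaw -11.0 | rail: x -151.8 y -11.4 yaw -4.4  leftlead 13.0
```

View pics/p1.png

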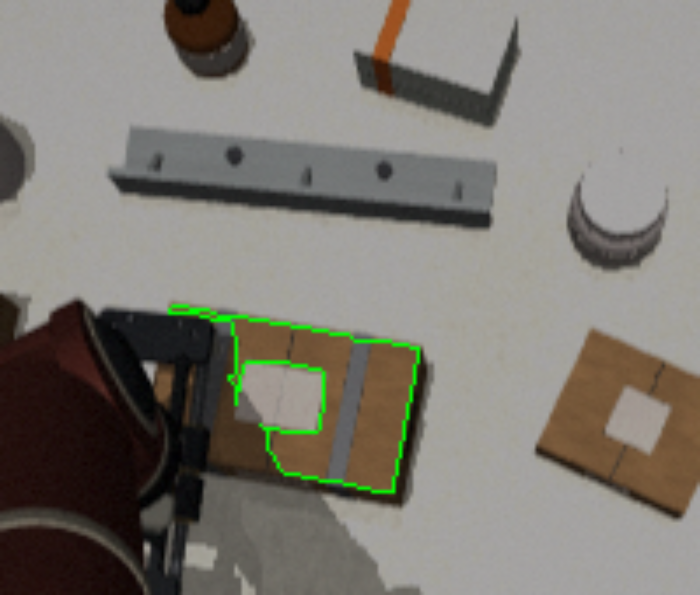

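apply_moves:
  rows:
    - [0,[4,0,0],0]
    - [0,[7,-1,0],0]
    - [0,[10,-1,0],0]
    - [0,[13,-1,0],0]
    - [0,[16,-2,0],0]
    - [0,[18,-2,0],0]
    - [0,[20,-2,0],0]
    - [0,[20,-2,0],0]

```text
time_s: 4.3
tool_pos: [0.5293, 0.0502, 0.0481]
eef_rot: [-2.341, -2.086, 0.004]
force: [-5.3, 5.2, 4.1]
finger_gap: 0.007
```

```bash
python3 -c "
from h import *;look('p2')"
```

```text
centre 571.6 -32.6 size 170 100 yaw -18.9 | rail: x -139.5 y -15.8 yaw -12.3  leftlead 36.2
```

View pics/p2.png

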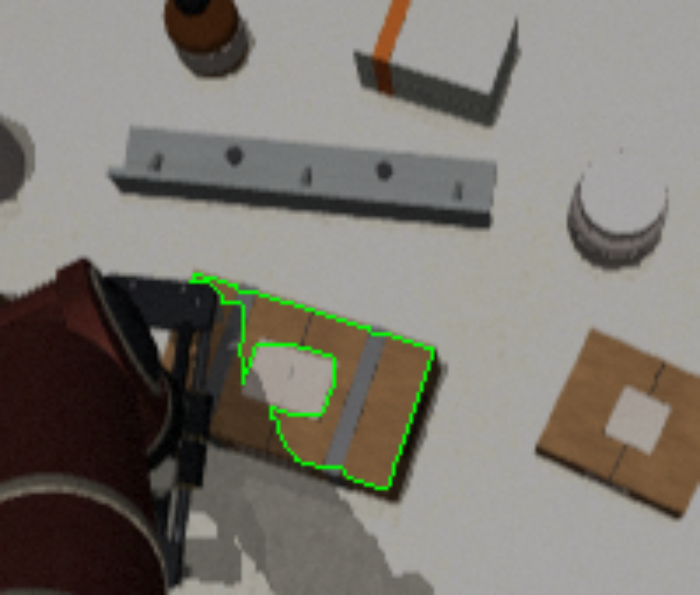

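Run:
```python
import cv2
b=cv2.imread("pics/side0.png")[180:290,300:430]
cv2.imwrite("pics/ct.png",cv2.resize(b,None,fx=5,fy=5,interpolation=cv2.INTER_CUBIC))
b=cv2.imread("pics/top0.png")[255:345,240:350]
cv2.imwrite("pics/ct2.png",cv2.resize(b,None,fx=5,fy=5,interpolation=cv2.INTER_CUBIC))
```

```text
(no output)
```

View pics/ct.png

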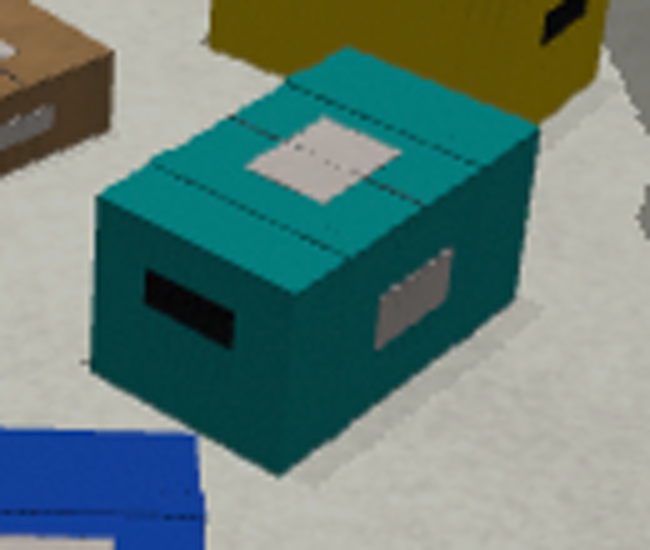

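View pics/ct2.png

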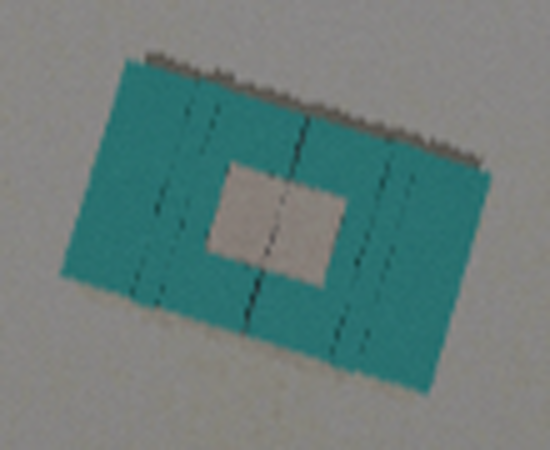

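Run:
```python
from h import *
from plant import camera
c=camera("top"); s=camera("side")
ft=lambda x,y:(240+x/5,255+y/5); fs=lambda x,y:(300+x/5,180+y/5)
print("bottom far-left from side",cast(s,[fs(92,372),fs(278,475)],0))
for h in(.08,.09,.1,.11): print(h,cast(s,[fs(98,195),fs(296,293)],h).round(3).tolist(),cast(c,[ft(128,60),ft(62,275)],h).round(3).tolist())
```

```text
bottom far-left from side [[ 0.4132659  -0.10826817]
 [ 0.31986783 -0.07870583]]
0.08 [[0.419, -0.122], [0.323, -0.091]] [[0.414, -0.108], [0.319, -0.077]]
0.09 [[0.414, -0.107], [0.319, -0.078]] [[0.414, -0.108], [0.319, -0.078]]
0.1 [[0.408, -0.093], [0.315, -0.064]] [[0.413, -0.109], [0.32, -0.079]]
0.11 [[0.402, -0.079], [0.311, -0.05]] [[0.413, -0.109], [0.321, -0.08]]
```

apply_moves:
  rows:
    - [0,[-35,2,0],0]
    - [0,[-70,2,0],0]
    - [0,[-73,-40,0],0]
    - [0,[-73,-90,0],0]
    - [0,[-73,-133,0],0]
    - [0,[-65,-134,0],0]
    - [0,[-58,-135,0],0]
    - [0,[-53,-135,0],0]

```text
time_s: 5.45
tool_pos: [0.4808, -0.0865, 0.048]
eef_rot: [2.347, 2.089, 0.002]
force: [0.1, 0.6, -0.6]
finger_gap: 0.005
```

```bash
python3 -c "
from h import *;look('p3')"
```

```text
centre 541.2 -259.5 size 105 86 yaw -26.2 | rail: x -143.6 y -244.6 yaw -19.6  leftlead 56.9
```

View pics/p3.png

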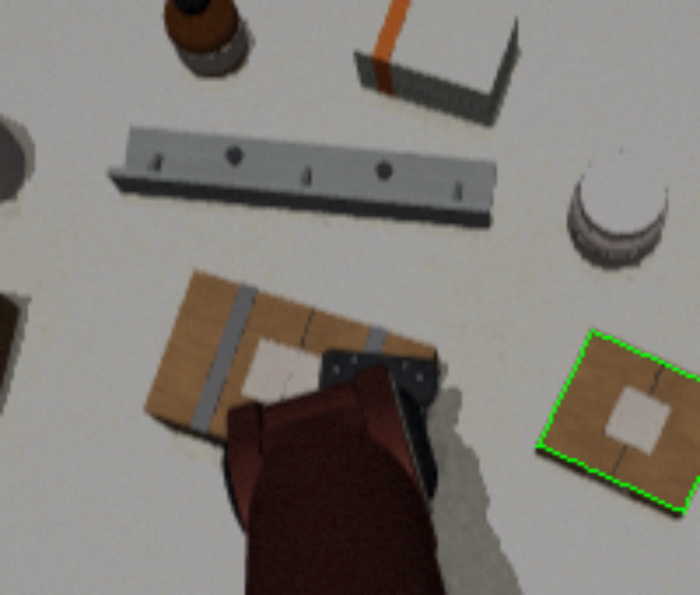

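apply_moves:
  rows:
    - [0,[6,-1,0],0]
    - [0,[12,-1,0],0]
    - [0,[18,-2,0],0]
    - [0,[24,-3,0],0]
    - [0,[30,-3,0],0]
    - [0,[36,-4,0],0]
    - [0,[41,-5,0],0]
    - [0,[45,-5,0],0]

```text
time_s: 6.5
tool_pos: [0.5189, -0.0959, 0.0466]
eef_rot: [-2.347, -2.08, 0.02]
force: [-8.1, -3.8, 3.0]
finger_gap: 0.008
```

```bash
cat > fix.py <<'E'
s=open('h.py').read()
a=s.index("    n,l,s,ce="); b=s.index("    (cx,cy),(w,h)")
s=s[:a]+'''    ys,xs=np.nonzero(m); W=cast(c,np.c_[xs,ys],.09)
    k=(W[:,0]>.46)&(W[:,0]<.75)&(abs(W[:,1]+.025)<.115)
    m2=np.zeros_like(m); m2[ys[k],xs[k]]=1
    m2=cv2.morphologyEx(m2,cv2.MORPH_OPEN,np.ones((3,3)))
    n,l,st,_=cv2.connectedComponentsWithStats(m2)
    m2=np.isin(l,[i for i in range(1,n) if st[i,4]>40]).astype(np.uint8)
    cn=cv2.convexHull(np.vstack(cv2.findContours(m2,cv2.RETR_EXTERNAL,cv2.CHAIN_APPROX_NONE)[0]))
    P=cast(c,cn[:,0],.09).astype(np.float32)*1000
'''+s[b:]
open('h.py','w').write(s)
E
python3 fix.py; python3 -c "
from h import *;look('p4')"
```

```text
centre 594.5 -1.4 size 118 100 yaw -5.5 | rail: x -120.3 y 17.9 yaw 1.1  leftlead -3.2
```

View pics/p4.png

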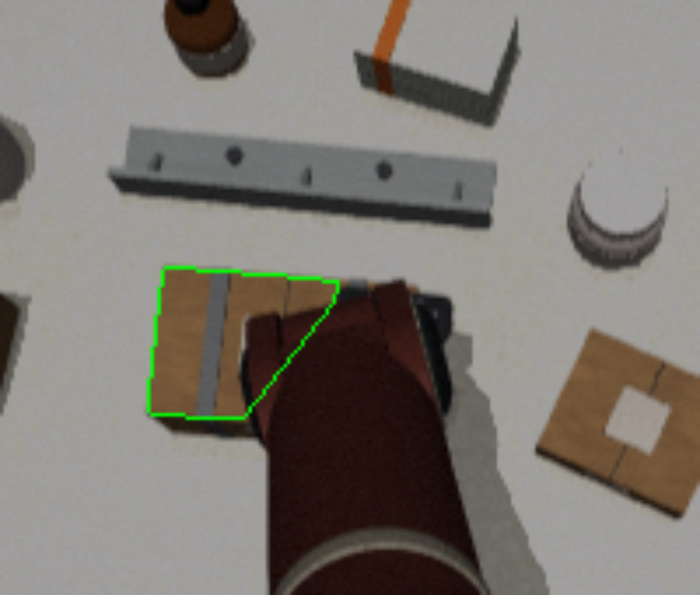

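apply_moves:
  rows:
    - [0,[5,-1,0],0]
    - [0,[10,-1,0],0]
    - [0,[15,-2,0],0]
    - [0,[19,-2,0],0]
    - [0,[23,-3,0],0]
    - [0,[26,-3,0],0]
    - [0,[28,-3,0],0]
    - [0,[28,-3,0],0]

```text
time_s: 7.55
tool_pos: [0.5481, -0.0989, 0.0465]
eef_rot: [-2.348, -2.081, 0.017]
force: [-6.1, -5.0, 1.2]
finger_gap: 0.007
```

```bash
python3 -c "
from h import *;look('p5')"
```

```text
centre 605.9 22.6 size 100 81 yaw -84.8 | rail: x -111.7 y 43.1 yaw -78.2  leftlead 166.4
```

View pics/p5.png

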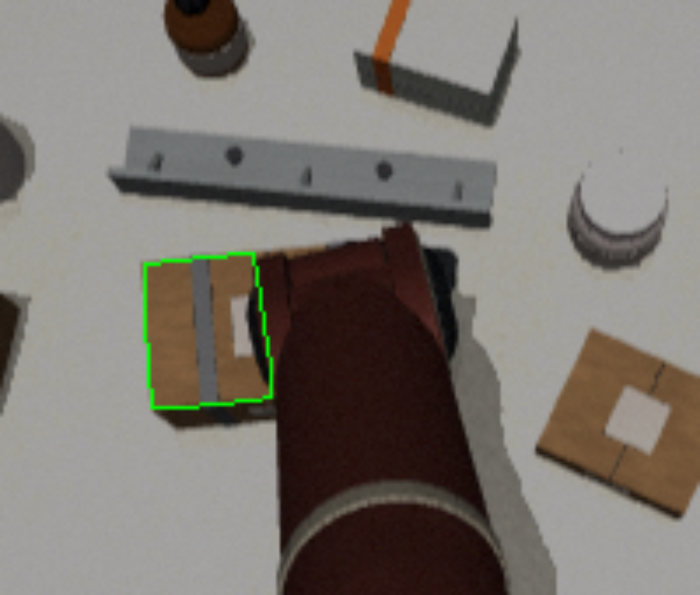

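apply_moves:
  rows:
    - [0,[-20,2,0],0]
    - [0,[-38,10,0],0]
    - [0,[-40,50,0],0]
    - [0,[-40,100,0],0]
    - [0,[-40,142,0],0]
    - [0,[-36,142,0],0]
    - [0,[-34,142,0],0]
    - [0,[-34,142,0],0]

```text
time_s: 8.6
tool_pos: [0.519, 0.0441, 0.0475]
eef_rot: [2.352, 2.082, -0.002]
force: [-0.6, -0.1, -0.4]
finger_gap: 0.003
```

```bash
python3 -c "
from h import *;look('p6')"
```

```text
centre 609.9 -22.3 size 100 169 yaw 4.3 | rail: x -102.7 y -1.1 yaw 10.9  leftlead -32.3
```

View pics/p6.png

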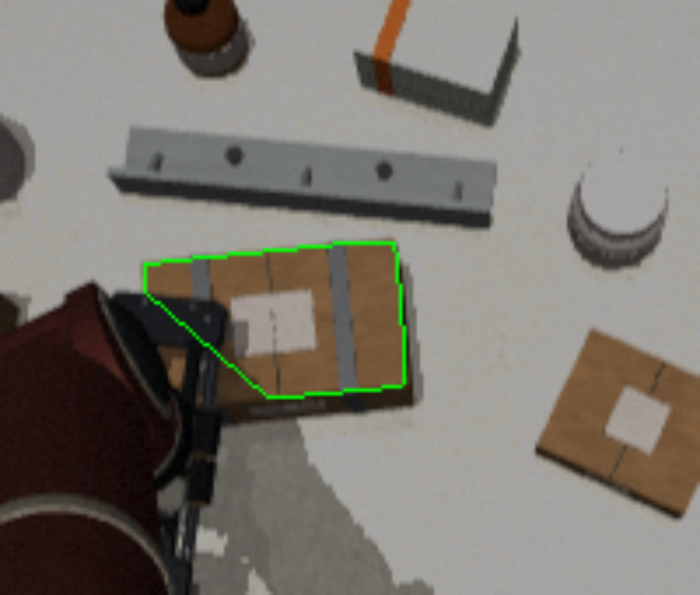

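```bash
cat >> h.py <<'E'
def faredge(c,lo,hi):
    """fit far edge: top-most brown pixel per column, columns lo..hi, cast on z=.09; yaw deg"""
    hsv=cv2.cvtColor(c["frame"],cv2.COLOR_BGR2HSV)
    m=((hsv[...,0]>5)&(hsv[...,0]<22)&(hsv[...,1]>60)&(hsv[...,2]>60))
    m[:150]=0
    p=[]
    for u in range(lo,hi):
        r=np.nonzero(m[:,u])[0]
        if len(r): p.append((u,r[0]-.5))
    P=cast(c,p,.09)*1000
    for _ in range(3):
        vx,vy,x0,y0=cv2.fitLine(P.astype(np.float32),cv2.DIST_HUBER,0,.01,.01).ravel()
        d=abs((P[:,0]-x0)*vy-(P[:,1]-y0)*vx); P=P[d<max(1.5,2*np.median(d))]
    if vy<0: vx,vy=-vx,-vy
    yaw=-np.degrees(np.arctan2(vx,vy))
    return yaw,(x0,y0),len(P)
def rail_fit(c):
    g=cv2.cvtColor(c["frame"],cv2.COLOR_BGR2GRAY).astype(float)
    t=[];b=[]
    for u in range(190,288):
        v0=int(139+ (u-190)*.105)
        col=g[v0:v0+18,u]; d=np.diff(col); i=int(np.argmin(d)); j=i+1+int(np.argmax(d[i+1:i+9]))
        t.append((u,v0+i+.5)); b.append((u,v0+j+.5))
    out=[]
    for q,z in((t,.045),(b,0)):
        P=cast(c,q,z)*1000
        for _ in range(3):
            vx,vy,x0,y0=cv2.fitLine(P.astype(np.float32),cv2.DIST_HUBER,0,.01,.01).ravel()
            d=abs((P[:,0]-x0)*vy-(P[:,1]-y0)*vx); P=P[d<max(1.5,2*np.median(d))]
        if vy<0: vx,vy=-vx,-vy
        out.append((-np.degrees(np.arctan2(vx,vy)), x0+(-33-y0)*vx/vy, len(P)))
    return out
E
python3 - <<'E'
from h import *
from plant import camera
c=camera("top")
print(faredge(c,194,260)); print(rail_fit(c))
E
```

```text
(np.float32(4.6513214), (np.float32(659.6859), np.float32(-18.864641)), 56)
[(np.float32(-6.945589), np.float32(711.5418), 91), (np.float32(-6.9659505), np.float32(712.9013), 87)]
```

apply_moves:
  rows:
    - [0,[10,-1,0],0]
    - [0,[18,-2,0],0]
    - [0,[24,-3,0],0]
    - [0,[30,-4,0],0]
    - [0,[36,-4,0],0]
    - [0,[42,-5,0],0]
    - [0,[48,-6,0],0]
    - [0,[54,-6,0],0]

```text
time_s: 9.7
tool_pos: [0.5691, 0.0437, 0.0472]
eef_rot: [-2.339, -2.085, 0.005]
force: [-8.6, 4.9, 4.7]
finger_gap: 0.008
```

```bash
sed -i 's/6\.6/6.9/g; s/\[712,-33\]/[712.2,-33]/' h.py; python3 -c "
from h import *;look('p7')"
```

```text
centre 626.6 -35.6 size 159 99 yaw -6.2 | rail: x -84.7 y -12.9 yaw 0.7  leftlead -2.1
```

View pics/p7.png

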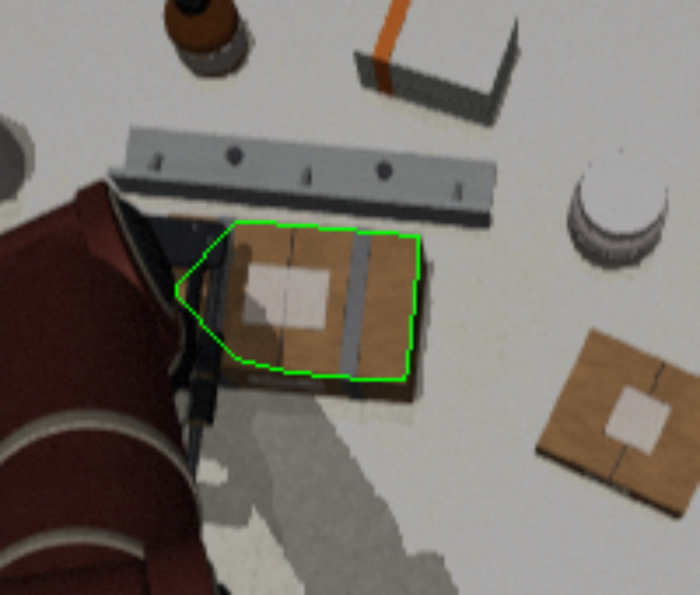

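apply_moves:
  rows:
    - [0,[6,-1,0],0]
    - [0,[12,-1,0],0]
    - [0,[17,-2,0],0]
    - [0,[22,-3,0],0]
    - [0,[26,-3,0],0]
    - [0,[29,-3,0],0]
    - [0,[31,-4,0],0]
    - [0,[31,-4,0],0]

```text
time_s: 10.75
tool_pos: [0.6008, 0.0402, 0.0471]
eef_rot: [-2.34, -2.084, 0.002]
force: [-5.5, 6.3, 2.3]
finger_gap: 0.003
```

```bash
python3 -c "
from h import *;look('p8')
from plant import camera
print(faredge(camera('top'),222,265))"
```

```text
centre 642.9 -53.4 size 143 102 yaw -16.6 | rail: x -66.4 y -28.5 yaw -9.7  leftlead 28.6
(np.float32(-1.1251072), (np.float32(687.01984), np.float32(-50.16057)), 35)
```

View pics/p8.png

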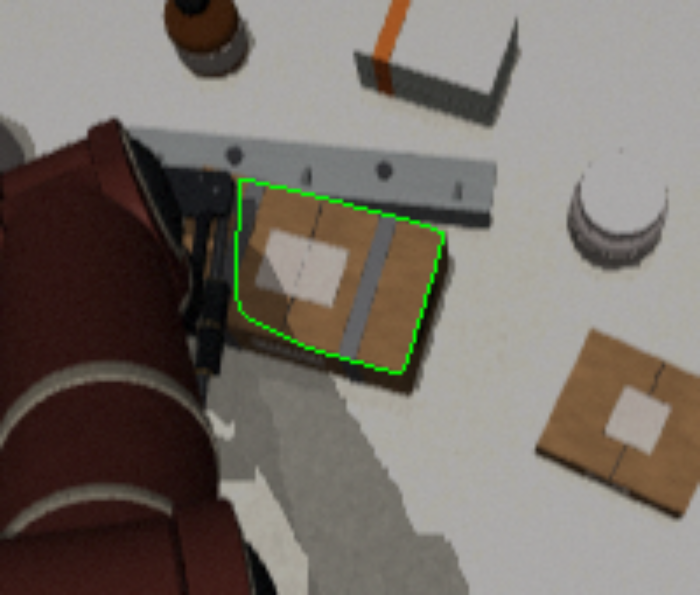

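```bash
sed -i 's/m\[:150\]=0/m[:130]=0/' h.py; python3 -c "
from h import *
from plant import camera
c=camera('top')
print(faredge(c,222,272))
f=lambda x,y:(150+x/3.5,90+y/3.5)
P=cast(c,[f(240,180),f(443,233),f(403,373)],.09)*1000
print(P, np.linalg.norm(P[2]-P[1]))
t=np.radians(-6.9)
print((P-[712.2,-33])@np.array([[np.cos(t),-np.sin(t)],[np.sin(t),np.cos(t)]]))"
```

```text
(np.float32(-15.551518), (np.float32(688.1141), np.float32(-81.06136)), 38)
[[ 7.07591527e+02  3.12343611e-01]
 [ 6.68346270e+02 -1.35530456e+02]
 [ 5.74187965e+02 -1.08251838e+02]] 98.03014564780675
[[  -8.57713506   32.51742632]
 [ -31.21842761 -107.05631106]
 [-127.97194345  -91.28714406]]
```

apply_moves:
  rows:
    - [0,[-10,2,0],0]
    - [0,[-10,13,0],0]
    - [0,[-6,13,0],0]
    - [0,[0,13,0],0]
    - [0,[3,13,0],0]
    - [0,[5,12,0],0]
    - [0,[7,12,0],0]
    - [0,[8,12,0],0]

```text
time_s: 11.9
tool_pos: [0.6034, 0.0487, 0.0475]
eef_rot: [-2.341, -2.079, 0.023]
force: [-17.2, 2.1, 14.4]
finger_gap: 0.004
```

```bash
python3 -c "
from h import *;look('p9')
from plant import camera
c=camera('top');print(faredge(c,222,272))
s=camera('side');side_case(s,'s9')"
```

```text
centre 644.6 -48.5 size 153 102 yaw -16.9 | rail: x -65.2 y -23.5 yaw -10.0  leftlead 29.5
(np.float32(-15.551518), (np.float32(688.1141), np.float32(-81.06136)), 38)
```

View pics/p9.png

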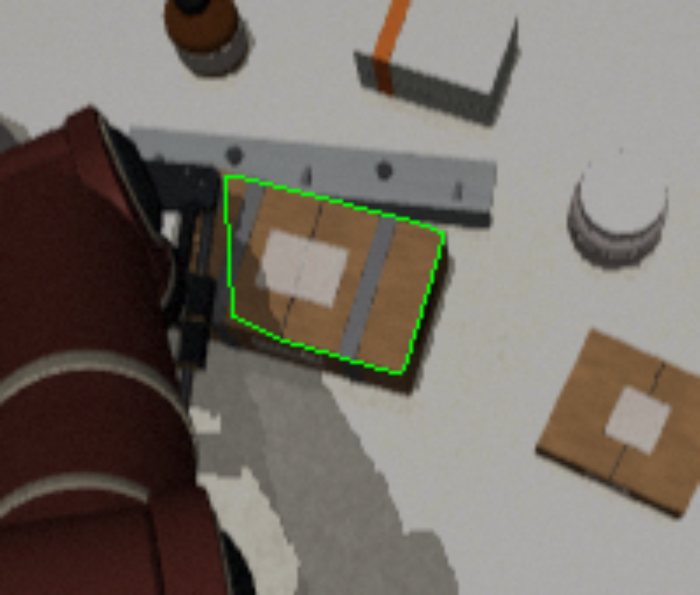

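View pics/s9.png

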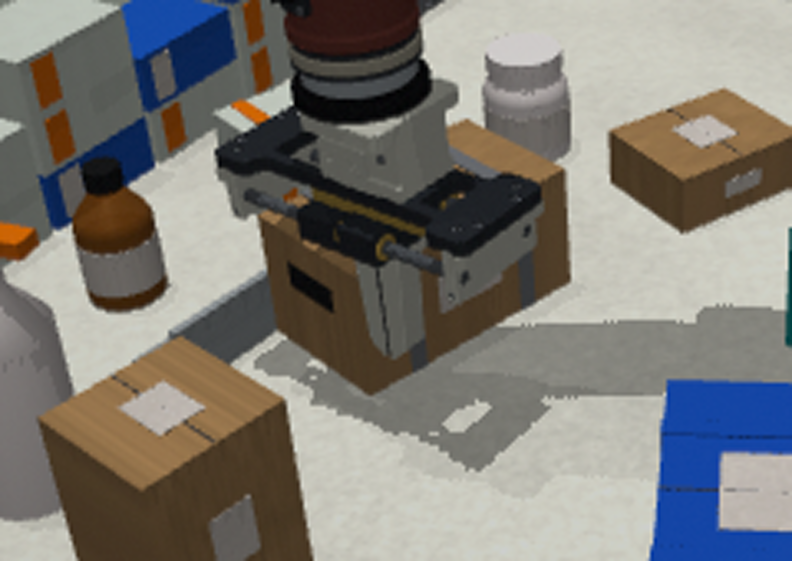

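apply_moves:
  rows:
    - [0,[-10,0,0],0]
    - [0,[-30,0,0],0]
    - [0,[-60,0,0],0]
    - [0,[-100,-10,0],0]
    - [0,[-120,-30,0],0]
    - [0,[-130,-50,0],0]
    - [0,[-130,-60,0],0]
    - [0,[-130,-60,0],0]

```text
time_s: 13.05
tool_pos: [0.4832, -0.0129, 0.0477]
eef_rot: [2.351, 2.082, 0.002]
force: [0.3, -0.8, -0.5]
finger_gap: 0.008
```

```bash
python3 -c "
from h import *;look('p10')
from plant import camera
c=camera('top');print(faredge(c,204,272))
s=camera('side');side_case(s,'s10')"
```

```text
centre 646.9 -40.5 size 170 101 yaw -17.0 | rail: x -63.9 y -15.3 yaw -10.1  leftlead 29.9
(np.float32(-16.097462), (np.float32(698.5594), np.float32(-44.971703)), 50)
```

View pics/p10.png

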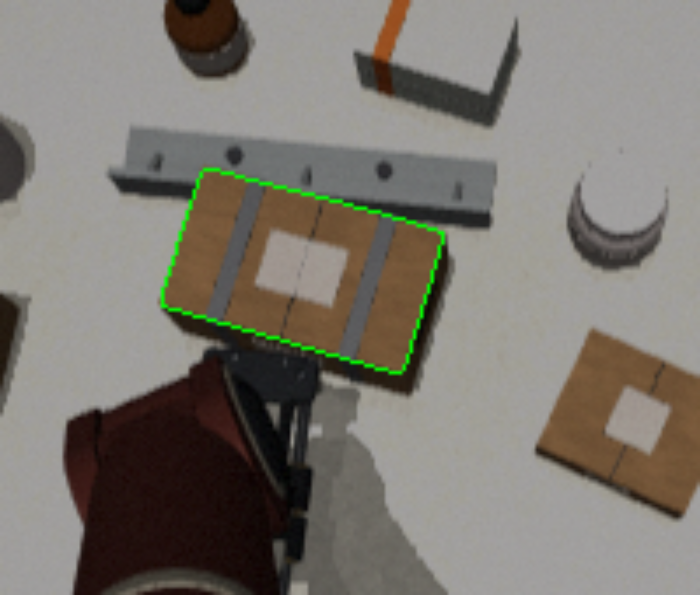

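View pics/s10.png

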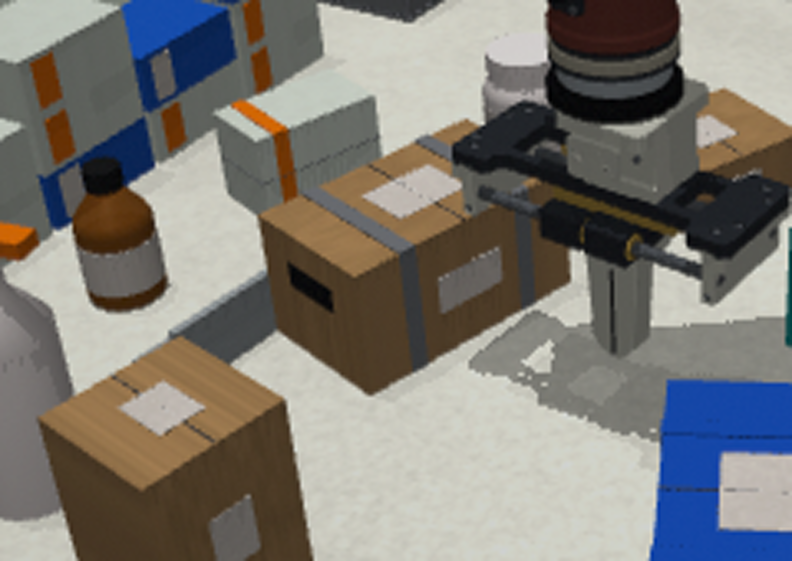

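apply_moves:
  rows:
    - [0,[20,-35,0],0]
    - [0,[45,-75,0],0]
    - [0,[63,-84,0],0]
    - [0,[72,-85,0],0]
    - [0,[78,-86,0],0]
    - [0,[84,-87,0],0]
    - [0,[90,-87,0],0]
    - [0,[95,-88,0],0]

```text
time_s: 14.2
tool_pos: [0.5702, -0.101, 0.0471]
eef_rot: [-2.344, -2.081, 0.02]
force: [-10.8, -2.8, 8.8]
finger_gap: 0.001
```

```bash
python3 -c "
from h import *;look('p11')"
```

```text
centre 659.7 -4.7 size 98 100 yaw 77.9 | rail: x -55.5 y 21.8 yaw 84.8  leftlead -169.3
```

View pics/p11.png

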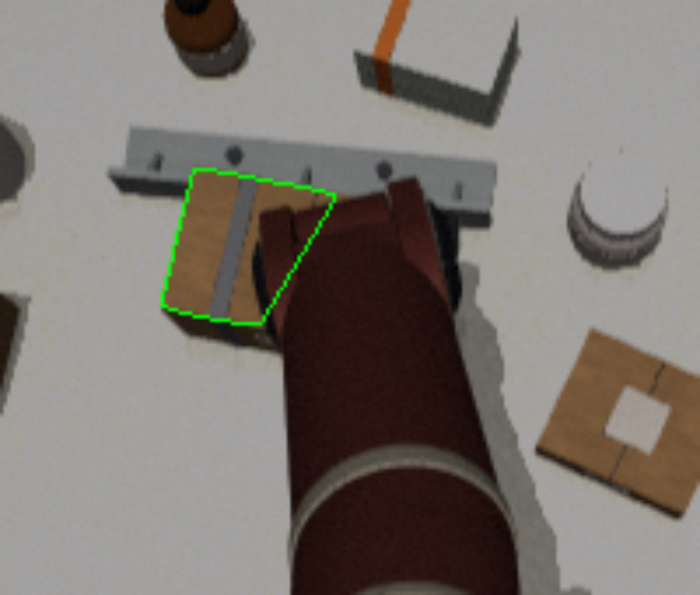

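apply_moves:
  rows:
    - [0,[5,-1,0],0]
    - [0,[9,-1,0],0]
    - [0,[13,-2,0],0]
    - [0,[16,-2,0],0]
    - [0,[18,-2,0],0]
    - [0,[20,-2,0],0]
    - [0,[21,-2,0],0]
    - [0,[21,-2,0],0]

```text
time_s: 15.25
tool_pos: [0.5853, -0.1043, 0.0469]
eef_rot: [-2.34, -2.076, 0.037]
force: [-19.8, -3.9, 16.4]
finger_gap: 0.005
```

```bash
python3 -c "
from h import *;look('p12')"
```

```text
centre 665.3 6.1 size 82 100 yaw 83.6 | rail: x -51.3 y 33.2 yaw 90.5  leftlead -170.0
```

View pics/p12.png

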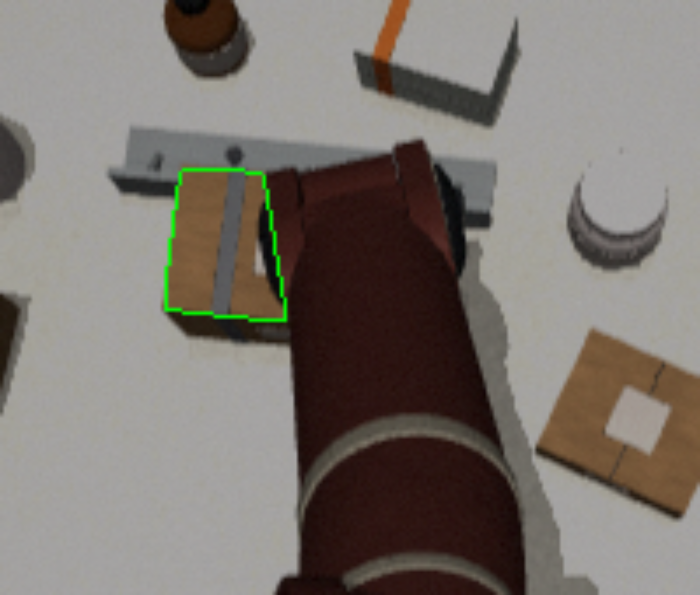

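apply_moves:
  rows:
    - [0,[-10,1,0],0]
    - [0,[-30,3,0],0]
    - [0,[-60,5,0],0]
    - [0,[-100,5,0],0]
    - [0,[-125,20,0],0]
    - [0,[-125,45,0],0]
    - [0,[-125,65,0],0]
    - [0,[-125,65,0],0]

```text
time_s: 16.3
tool_pos: [0.4732, -0.0342, 0.048]
eef_rot: [-2.343, -2.092, -0.003]
force: [-0.1, 0.5, 0.5]
finger_gap: 0.005
```

```bash
python3 -c "
from h import *;look('p13')
from plant import camera
c=camera('top');print(faredge(c,204,272))
s=camera('side');side_case(s,'s13')"
```

```text
centre 660.7 -37.3 size 170 100 yaw -6.3 | rail: x -50.6 y -10.4 yaw 0.6  leftlead -1.9
(np.float32(-6.675906), (np.float32(710.43964), np.float32(-44.17187)), 56)
```

View pics/p13.png

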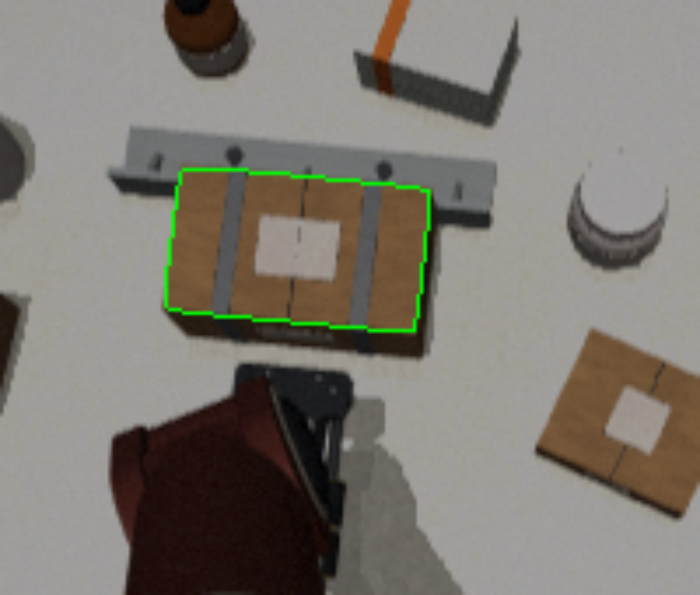

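View pics/s13.png

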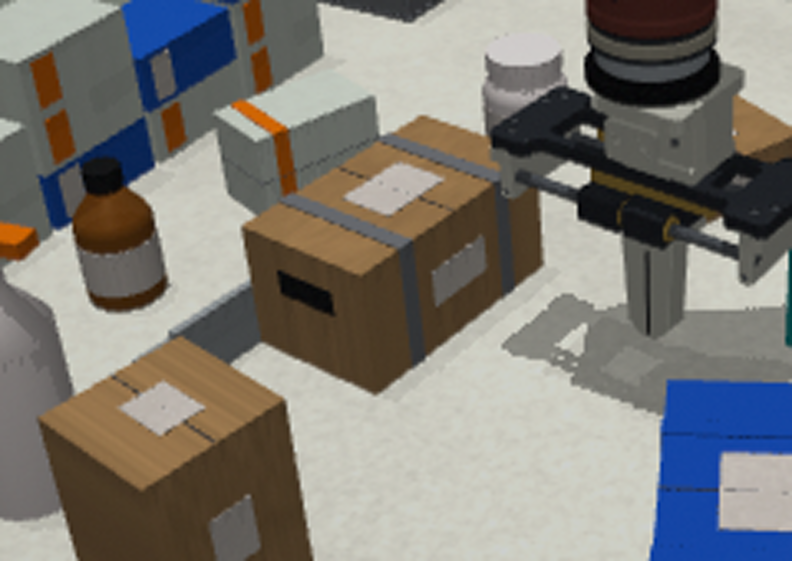

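apply_moves:
  rows:
    - [0,[30,40,0],0]
    - [0,[80,68,0],0]
    - [0,[112,68,0],0]
    - [0,[121,68,0],0]
    - [0,[127,67,0],0]
    - [0,[131,67,0],0]
    - [0,[134,67,0],0]
    - [0,[137,67,0],0]

```text
time_s: 17.45
tool_pos: [0.6019, 0.0287, 0.0473]
eef_rot: [-2.344, -2.08, 0.023]
force: [-15.8, -1.5, 13.3]
finger_gap: 0.005
```

apply_moves:
  rows:
    - [0,[0,0,0],0]
    - [0,[0,0,0],0]
    - [0,[-10,0,0],0]
    - [0,[-40,0,0],0]
    - [0,[-70,0,0],0]
    - [0,[-90,-20,0],0]
    - [0,[-90,-67,0],0]
    - [0,[-90,-67,0],0]

```text
time_s: 18.45
tool_pos: [0.5193, -0.0423, 0.0477]
eef_rot: [2.356, 2.075, -0.003]
force: [0.0, -0.2, 0.3]
finger_gap: 0.006
```

```bash
python3 -c "
from h import *;look('p14')
from plant import camera
c=camera('top');print(faredge(c,204,272))"
```

```text
centre 661.1 -37.1 size 170 99 yaw -7.1 | rail: x -50.2 y -10.2 yaw -0.2  leftlead 0.6
(np.float32(-7.0146627), (np.float32(710.8635), np.float32(-43.265842)), 57)
```

apply_moves:
  rows:
    - [0,[30,3,0],0]
    - [0,[60,3,0],0]
    - [0,[70,3,0],0]
    - [0,[75,3,0],0]
    - [0,[79,3,0],0]
    - [0,[82,3,0],0]
    - [0,[84,3,0],0]
    - [0,[84,3,0],0]

```text
time_s: 19.55
tool_pos: [0.5942, -0.0332, 0.0475]
eef_rot: [-2.339, -2.079, 0.024]
force: [-15.4, 1.8, 13.5]
finger_gap: 0.007
```

apply_moves:
  rows:
    - [0,[-5,0,0],0]
    - [0,[-20,0,0],0]
    - [0,[-50,0,0],0]
    - [0,[-90,0,0],0]
    - [0,[-110,0,30],0]
    - [0,[-110,0,80],0]
    - [0,[-110,0,110],0]
    - [0,[-110,0,110],0]

```text
time_s: 20.55
tool_pos: [0.4949, -0.0341, 0.1599]
eef_rot: [2.346, 2.083, 0.006]
force: [0.1, 0.3, -2.0]
finger_gap: 0.005
```

```bash
python3 -c "
from h import *;look('p15')
from plant import camera
c=camera('top');print(faredge(c,204,272))
s=camera('side');side_case(s,'s15')"
```

```text
centre 661.1 -37.1 size 170 99 yaw -7.2 | rail: x -50.3 y -10.2 yaw -0.3  leftlead 1.0
(np.float32(-7.0064535), (np.float32(710.8422), np.float32(-43.557693)), 58)
```

View pics/p15.png

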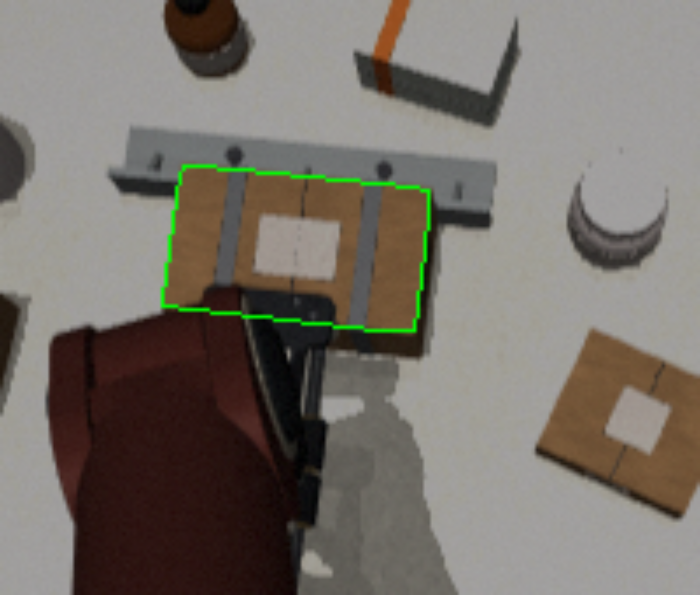

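View pics/s15.png

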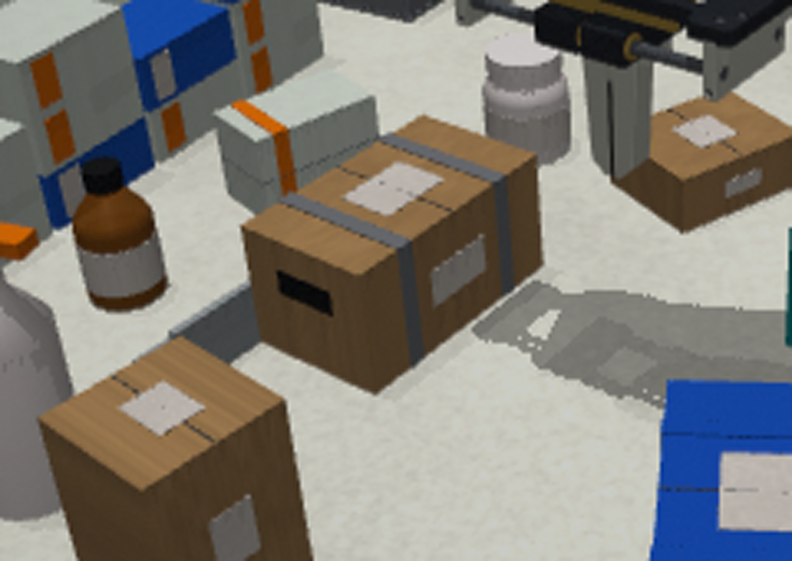

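The case is flush: x = -50.3 mm, far edge at -7.0° against the rail's -6.95°. Laterally it sits at -10 mm, inside the ±50 mm allowed. The tool is clear of everything, so I'm handing in.

```bash
python3 -c "
from plant import arm
print(arm.close_job())"
```

```text
the job is handed in; nothing more can be done
None
```

The case is home: its far side stands flush against the rail, square and between the rail's ends. I handed the job in at about 20.6 s.

**Walk:** I pushed the near side with shut fingers, about 40–50 mm up, near alternate corners:
1. Left end about 35 mm ahead.
2. Right end about 33 mm ahead (estimates ran from 32 to 35 mm).
3. Left end ahead until its far corner met the rail. That swing came to only about 27–30 mm, because the rail stopped it, so it fell at or just short of the 3 cm asked.
4. Right end pushed home, then a small square-up on the left and a light push in the middle.

**Last checks (top camera):**
- **Flush:** the case origin is at x = -50.3 mm in the rail frame; -50 mm is flush.
- **Sideways:** y = -10 mm, with about ±50 mm allowed.
- **Square:** the far edge fit gives -7.0° against the rail's -6.95°. The rectangle fit differs by 0.3°, within measurement noise.
- **Forces:** the highest I read was about 26 N in total (20 N of it horizontal), while pressing the right end home against the rail. Forces were only read at the end of each move.
- **Surroundings:** nothing else was touched, and the arm stands clear.

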